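# Hang the peg hanger on the drying rail and slide it to the sleeve

## Task

Pick up the hanger whose clip holds three pegs and hook it over the rail towards the end that is farther from the rubber sleeve. Then slide it along the rail, without lifting it off, until its hook sits centred on the sleeve, and leave it hanging there. Leave the other hanger, the one with a single peg, standing where it is.

Things in the scene. Friction and masses are not known exactly. Their poses are not given: they have to be found in the camera images.
- peg_hanger: Aluminium hanger, 0.18 kg, on its foot; 3 pegs in its clip. Origin: rail's axis when hung, 116 mm above foot. y along rail, x out of the hook's open side, facing away from robot. On top, to grip: white block 18x18 mm, 7 to 55 mm above origin. Lip (x 19 to 23) ends 10 mm below origin, shank at x -24 to -19, peg tops 56 mm below: rail enters from +x with hanger 28 mm high, then lower. Foot 58x90 mm.
- spare_hanger: The same hanger with a single peg in the middle of its clip: same sizes and frame. It stands 0.2 to 0.35 m beside the other, on either side, and is to be left alone.
- rail: Fixed round aluminium rail, 12 mm thick, 440 mm long, between two steel posts (16 mm thick, at y = -220 and 220 mm, tops 4 mm above the rail's axis). Origin: on its axis at mid length, 160 mm above the shelf. y runs along the rail, x across it, away from the robot. Bare except for the sleeve.
- sleeve: The mark: thin black rubber sleeve fixed on the rail, 30 mm long, 14 mm thick, no step to the hook. Origin: its middle, on the rail's axis; y along the rail. It lies up to 100 mm either side of the rail's middle.
Mind the look-alikes: they are no part of the job. What is shaped like the peg_hanger but blue or green is not meant.

How it is judged:
By the outcome, as a careful person would: the job done as asked, in the order asked, and still so for the second after the job is handed in, with the robot touching nothing.
It also fails if it takes over 48 s, if anything falls off the work surface, if the arm or the gripper's body presses on something with over 40 N, if the wrist force passes 120 N, or if a joint passes its speed limit or range.

## Robot

A 7-joint arm with a two-finger parallel gripper is mounted at the origin on the work surface. World frame = base frame: x ahead of the robot, y to its left, z up, the work surface at z = 0. Lengths are in mm, angles in rad, forces in N, time in s.
With the tool pointing down it reaches from about 400 to 875 mm from the base axis. Payload 4.4 kg.
Tool frame: the origin (TCP) lies between the finger pads; the fingertips stand 22 mm ahead of it and the grasp point (between the pads) lies 3 mm ahead of it; z points along the fingers, y is the line along which they close (so a half turn about z gives the same grasp; the last joint's range is limited). The gripper opens to 85 mm and grips with 20 to 120 N. Pads are 22 mm wide; open, the fingers measure 114 mm over their backs; the gripper's body (76 mm by 85 mm) begins 54 mm behind the grasp point. The pads swing forward as they close: fully open they stand 13 mm farther back than shut.
Start: joints at [-1.264, 0.628, 0.038, 1.517, -0.027, 0.996, -0.02], TCP at [236.724, 605.375, 253.313] pointing down, gripper open.
Joint ranges: [-3.06, 3.06], [-0.37, 2.12], [-1.25, 1.32], [0.18, 2.47], [-1.1, 4.24], [0.23, 1.98], [-2.94, 2.94]. Speed limits (rad/s): [2.57, 2.57, 3.14, 3.14, 3.14, 3.14, 3.14].

## Interface

Orientations are given as [roll, pitch, yaw] about the fixed x, y, z axes, in that order (R = Rz(yaw) Ry(pitch) Rx(roll)).
In Python, from cell import ctrl gives the robot as it stands.
- The arm moves only by the tool step_arm, never from a script. Its argument "plan" is a list of rows, each an object of numbers: "dx", "dy", "dz": the shift along the tool's x, y, z scaled (see below); "ax", "ay", "az": the turn, a rotation vector about the tool's x, y, z scaled (see below); "gripper": the opening, from 0 (shut) to 1 (fully open). A call has 1 to 20 rows; each row shifts and turns the commanded pose from where the row before left it, along the tool's axes as they then stand; what a row does not reach is not made up. The controller multiplies each number of a shift by 0.3 m and each number of a turn by 90 degrees. A row lasts 1/8 s, in which the tool goes at most 62.5 mm and 10.7 degrees, less where a joint would pass 70% of its speed; a pose out of reach is approached as far as the arm can. A call with a number of a shift or a turn outside -1 to 1 is refused whole. A call with a gripper value outside its range is refused whole. The fingers move at their own pace and stop on an object; the grip force is fixed at half the most. Time passes only in rows, so rows that do not move let the fingers close. It gives the time, the measured TCP pose, the force, the opening and the grip force at its end, in the units of the state.
- ctrl.read_state(): the state, without advancing time (a new reading comes with each control period).
- ctrl.get_image(name): name is "side" or "top" or "wrist"; returns a dict with "color" (420x560x3 uint8, red, green, blue), "range_z" (420x560 float32, mm along the optical axis (not along the pixel's ray), 0 where there is no reading), "fx", "fy", "cx", "cy" (pixels), "T" (4x4, takes a point from camera to world coordinates); the wrist camera has in their place "T_tool_cam" (4x4, takes a point from camera to tool coordinates, whose origin is the TCP and whose axes are the flange's). Camera axes: x right, y down, z forward; pixel columns grow to the right and rows downward; lengths in mm; the calibration is good to about 2 mm. A picture is of the moment at which its call begins: read the wrist's pose just before it.
- ctrl.finish_job(): hands the job in; it is judged then, once.
The state is a dict: "clock": time; "qpos": joint angles; "qd": joint speeds; "tau": joint torques, N m; "eef_pos": TCP position; "tool_rot": TCP orientation; "force": force on the tool from outside, world axes, zero at the start; "torque": the same for the moment, N m; "width": finger opening in mm; "gripper_force": force on a finger pad.
Only numpy, scipy, OpenCV 4.12 (cv2) and the standard library are available. Lean on these libraries where they do the work, as an engineer would, in place of code of your own. Each camera call takes 0.05 s, during which the arm holds its last target. There are 200 camera calls.

## Working session

There is one attempt and no reset: what is moved stays moved. The work goes in short steps, Python scripts to look and compute and a tool call to move; the robot and the scene stay as the last step left them, time stands still between calls to the robot, and variables do not carry over. Pictures are saved under pics/ and viewed, at most 10 in all, crops included, and the job is handed in when it is done.

Besides the shell and the picture viewer there is one more tool, called after "Emit:" by a JSON object that holds its "method" and its "body", one argument or row to a line. step_arm: Moves the arm, as the interface text tells. Shifts and turns lie within -1 to 1; 1 stands for 0.3 m of shift or 90 degrees of turn. Its arguments: {"type":"object","properties":{"plan":{"type":"array"}},"required":["plan"]}

```bash
mkdir -p pics; cat > h.py <<'E'
import numpy as np, cv2
from cell import ctrl
def grab(n):
    d=ctrl.get_image(n); return d
def pts(d,T=None):
    z=d["range_z"]; v,u=np.mgrid[:z.shape[0],:z.shape[1]]
    P=np.stack([(u-d["cx"])/d["fx"]*z,(v-d["cy"])/d["fy"]*z,z,np.ones_like(z)],-1)
    return (P@(d["T"] if T is None else T).T)[...,:3]
def save(n,im): cv2.imwrite("pics/"+n,cv2.cvtColor(im,cv2.COLOR_RGB2BGR))
E
python3 - <<'E'
from h import *
s=ctrl.read_state(); print({k:np.round(s[k],3) for k in("clock","eef_pos","tool_rot","width","force")})
a=grab("side");b=grab("top")
np.savez("v.npz",a=pts(a),b=pts(b),ac=a["color"],bc=b["color"])
import pickle; pickle.dump((a,b),open("v.pkl","wb"))
save("side.png",a["color"]);save("top.png",b["color"])
print(a["T"].round(2),b["T"].round(2),a["fx"])
E
```

```text
{'clock': np.float64(0.0), 'eef_pos': array([236.511, 604.808, 252.383]), 'tool_rot': array([-3.14 ,  0.   ,  2.769]), 'width': np.float64(85.319), 'force': array([0.276, 0.073, 0.193])}
[[-7.0000e-01 -4.6000e-01  5.5000e-01  1.7677e+02]
 [-7.1000e-01  4.3000e-01 -5.5000e-01  2.9449e+02]
 [ 2.0000e-02 -7.8000e-01 -6.3000e-01  6.0536e+02]
 [ 0.0000e+00  0.0000e+00  0.0000e+00  1.0000e+00]] [[-2.00000e-02 -9.90000e-01  1.50000e-01  3.88090e+02]
 [-1.00000e+00  2.00000e-02 -2.00000e-02 -8.48000e+01]
 [ 1.00000e-02 -1.50000e-01 -9.90000e-01  1.17238e+03]
 [ 0.00000e+00  0.00000e+00  0.00000e+00  1.00000e+00]] 398.72706255703224
```

View pics/side.png

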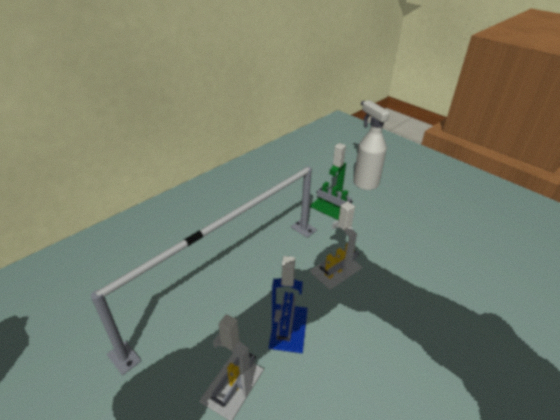

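View pics/top.png

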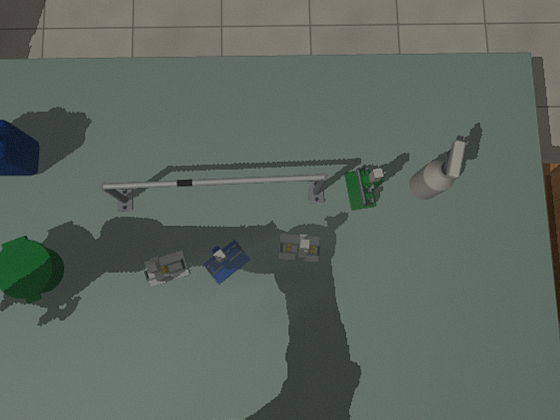

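Both pictures show two grey hangers: A at top (165,268) / side (232,370), and B at top (300,247) / side (340,250). The look-alikes are blue at top (228,260) / side (288,310), green at top (362,188) / side (335,185), and the white bottle at top (440,175). The rail runs from top (105,187) to (325,178), with the sleeve at (184,183). Next is a close crop to count the pegs.

```bash
python3 - <<'E'
from h import *
import pickle
a,b=pickle.load(open("v.pkl","rb"))
r=lambda im,x,y,w,h,k:cv2.resize(im[y:y+h,x:x+w],None,fx=k,fy=k,interpolation=cv2.INTER_CUBIC)
s1=r(a["color"],180,305,100,110,3.6);s2=r(a["color"],300,190,100,110,3.6)
g=lambda s:np.clip(s*1.6,0,255).astype(np.uint8)
save("crop.png",g(np.hstack([s1,s2])))
A,B=pts(a),pts(b)
# rail & sleeve in top: ray to z=160
def ray(d,u,v,z):
    r=d["T"][:3,:3]@[(u-d["cx"])/d["fx"],(v-d["cy"])/d["fy"],1];o=d["T"][:3,3];return (o+r*(z-o[2])/r[2]).round(1)
print("posts",ray(b,105,187,160),ray(b,325,178,160))
c=b["color"].astype(int);m=np.zeros(c.shape[:2],bool);m[174:192,165:205]=c[174:192,165:205].max(-1)<45
v,u=np.nonzero(m);print("sleeve",m.sum(),u.mean(),v.mean(),ray(b,u.mean(),v.mean(),160))
# points with z 150..170 in region for rail
for n,P,d in(("side",A,a),("top",B,b)):
    X=P.reshape(-1,3);C=d["color"].reshape(-1,3).astype(int)
    ok=d["range_z"].ravel()>0
    k=ok&(X[:,2]>160)&(X[:,2]<172)&(X[:,0]>560)&(abs(X[:,1])<400)
    mm=k.reshape(420,560).astype(np.uint8)
    nn,l,st,ce=cv2.connectedComponentsWithStats(mm)
    for i in range(1,nn):
        if st[i,4]>15:
            q=P[l==i];print(n,"z160-172",st[i],q.mean(0).round(1),q.min(0).round(),q.max(0).round())
    k=ok&(X[:,2]>130)&(X[:,2]<185)&(C.min(1)>100)&(X[:,0]>350)&(X[:,0]<800)&(abs(X[:,1])<450)
    mm=k.reshape(420,560).astype(np.uint8)
    nn,l,st,ce=cv2.connectedComponentsWithStats(mm)
    for i in range(1,nn):
        if st[i,4]>15:
            q=P[l==i];print(n,"white",st[i],q.mean(0).round(1),q.min(0).round(),q.max(0).round())
# feet
X=B;lab=(X[...,2]>2)&(X[...,2]<130)&(b["range_z"]>0)
for nm,(u0,v0,u1,v1) in(("A",(140,245,192,292)),("B",(274,228,326,268))):
    q=np.zeros_like(lab);q[v0:v1,u0:u1]=True
    k=q&(X[...,2]>4)&(X[...,2]<30);p=X[k][:,:2].astype(np.float32)
    print(nm,"foot",k.sum(),cv2.minAreaRect(p))
    k=q&(X[...,2]>150);print("block top",k.sum(),X[k].mean(0).round(1), cv2.minAreaRect(X[k][:,:2].astype(np.float32)))
E
```

```text
posts [595.1 224.  160. ] [ 606.5 -215.4  160. ]
sleeve 81 184.40740740740742 182.4320987654321 [601.9  66.3 160. ]
side z160-172 [  0  31 131  31 514] [1672.  -161.9  166.1] [1662. -397.  160.] [1682.   39.  172.]
side z160-172 [334 143  12  10  76] [ 611.3 -317.5  167.6] [ 603. -330.  160.] [ 624. -310.  172.]
side z160-172 [  90  167  221  134 1673] [599.8  53.4 164.3] [ 589. -219.  160.] [617. 234. 168.]
side white [364 130  13  15  91] [ 618.1 -446.2  139.1] [ 601. -450.  130.] [ 636. -441.  162.]
side white [333 143  13  22 209] [ 610.8 -316.3  153.9] [ 603. -332.  130.] [ 624. -310.  174.]
side white [200 167 111  69 865] [602.7 -74.7 162.9] [ 596. -219.  130.] [617.  50. 168.]
side white [338 202  17  26 298] [ 472.4 -166.   155. ] [ 465. -181.  130.] [ 485. -158.  173.]
side white [ 90 239  97  75 955] [596.6 166.9 162.3] [590.  80. 132.] [606. 234. 168.]
side white [281 256  14  21 103] [457.1  -1.3 168.4] [450. -15. 144.] [467.  10. 173.]
top z160-172 [372 169  11  10  79] [ 612.3 -318.8  168.7] [ 603. -329.  161.] [ 622. -310.  172.]
top z160-172 [  99  173  229   17 1302
[... 398 characters left out ...]
2. 159.] [604. 230. 170.]
top white [300 239  10  10  77] [ 474.8 -169.   170.4] [ 466. -179.  167.] [ 484. -160.  174.]
top white [213 250  12   8  54] [457.4  -3.3 170.4] [451. -13. 168.] [465.   9. 173.]
A foot 480 ((437.4106140136719, 132.841796875), (93.89196014404297, 108.2824935913086), 4.359307289123535)
block top 129 [428.3 100.5 292.3] ((417.4226989746094, 26.00122833251953), (228.10662841796875, 22.6813907623291), 80.85111236572266)
B foot 446 ((479.1727600097656, -170.7835235595703), (108.70780944824219, 88.70687103271484), 87.59239196777344)
block top 107 [ 466.  -160.7  262.7] ((432.19537353515625, -134.78890991210938), (21.8361759185791, 131.52984619140625), 50.84592056274414)
```

View pics/crop.png

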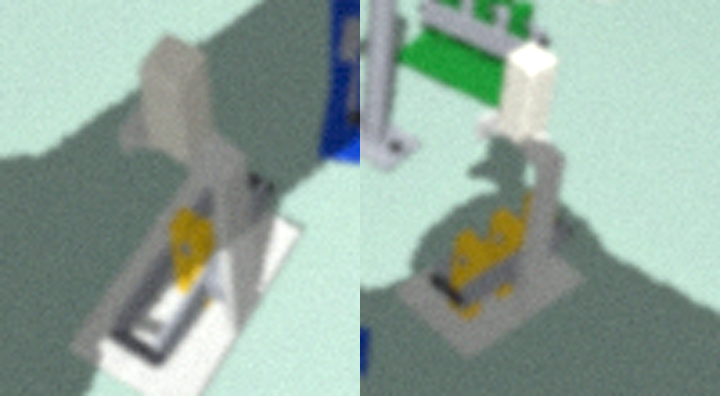

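The crop settles it: B (right, top (300,247)) holds three pegs and A (left) holds one. B is the target. The sleeve is at y≈+66, so I'll hook on at the −y end. One more pass gives the yaw and the rail line.

```bash
python3 - <<'E'
from h import *
import pickle
a,b=pickle.load(open("v.pkl","rb"));B=pts(b);X=B
k=(X[...,2]>160)&(X[...,2]<172)&(X[...,0]>585)&(X[...,0]<620)&(abs(X[...,1])<200)
f=np.polyfit(X[k][:,1],X[k][:,0],1);print("rail x=",f, "yaw deg",-np.degrees(np.arctan(f[0])))
for r in(10,60):
  q=np.zeros(k.shape,bool);q[228:268,270:330]=True
  k=(q&(X[...,2]>3)&(X[...,2]<r)).astype(np.uint8)
  k=cv2.morphologyEx(k,cv2.MORPH_OPEN,np.ones((3,3)))>0
  print(k.sum(),cv2.minAreaRect(X[k][:,:2].astype(np.float32)))
k=q&(X[...,2]>166)&(X[...,2]<178)
print("block",k.sum(),X[k].mean(0),cv2.minAreaRect(X[k][:,:2].astype(np.float32)))
save("topcrop.png",cv2.resize(np.clip(b["color"][225:275,265:335]*1.5,0,255).astype(np.uint8),None,fx=8,fy=8,interpolation=cv2.INTER_CUBIC))
E
```

```text
rail x= [-2.74682183e-02  6.01916199e+02] yaw deg 1.573417345460604
289 ((479.590576171875, -169.36000061035156), (89.26332092285156, 57.57273483276367), 83.1494140625)
560 ((479.5066223144531, -170.05894470214844), (90.67120361328125, 57.57273483276367), 83.1494140625)
block 88 [ 474.62334897 -168.91505529  170.30136251] ((474.51287841796875, -169.4735870361328), (17.762258529663086, 17.965349197387695), 87.6762466430664)
```

View pics/topcrop.png

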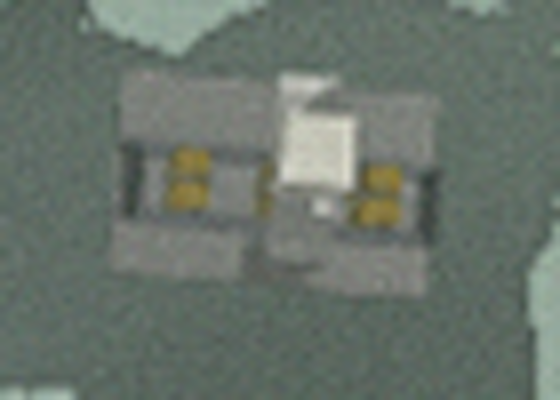

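Emit:
{"method": "step_arm", "body": {
  "plan": [
    {"az": -0.08, "gripper": 1},
    {"az": -0.081, "gripper": 1},
    {"dx": -0.137, "dy": -0.12, "gripper": 1},
    {"dx": -0.137, "dy": -0.12, "gripper": 1},
    {"dx": -0.137, "dy": -0.12, "gripper": 1},
    {"dx": -0.137, "dy": -0.12, "gripper": 1},
    {"dx": -0.137, "dy": -0.12, "gripper": 1},
    {"dx": -0.137, "dy": -0.12, "gripper": 1},
    {"dx": -0.137, "dy": -0.12, "gripper": 1},
    {"dx": -0.137, "dy": -0.12, "gripper": 1},
    {"dy": -0.15, "gripper": 1},
    {"dy": -0.15, "gripper": 1},
    {"dy": -0.15, "gripper": 1},
    {"dy": -0.15, "gripper": 1},
    {"dy": -0.15, "gripper": 1},
    {"dy": -0.15, "gripper": 1},
    {"dy": -0.15, "gripper": 1},
    {"dy": -0.15, "gripper": 1},
    {"gripper": 1},
    {"gripper": 1}
  ]
}}

```text
invalid input
```

Emit:
{"method": "step_arm", "body": {
  "plan": [
    {"dx": 0, "dy": 0, "dz": 0, "ax": 0, "ay": 0, "az": -0.08, "gripper": 1},
    {"dx": 0, "dy": 0, "dz": 0, "ax": 0, "ay": 0, "az": -0.081, "gripper": 1}
  ]
}}

```text
clock: 0.35
eef_pos: [236.6, 605.0, 252.7]
tool_rot: [-3.14, -0.0, 3.026]
force: [-0.4, 0.5, 0.2]
width: 85.5
gripper_force: 0.0
```

All seven keys are needed in each row.

Emit:
{"method": "step_arm", "body": {
  "plan": [
    {"dx": -0.137, "dy": -0.12, "dz": 0, "ax": 0, "ay": 0, "az": 0, "gripper": 1},
    {"dx": -0.137, "dy": -0.12, "dz": 0, "ax": 0, "ay": 0, "az": 0, "gripper": 1},
    {"dx": -0.137, "dy": -0.12, "dz": 0, "ax": 0, "ay": 0, "az": 0, "gripper": 1},
    {"dx": -0.137, "dy": -0.12, "dz": 0, "ax": 0, "ay": 0, "az": 0, "gripper": 1},
    {"dx": -0.137, "dy": -0.12, "dz": 0, "ax": 0, "ay": 0, "az": 0, "gripper": 1},
    {"dx": -0.137, "dy": -0.12, "dz": 0, "ax": 0, "ay": 0, "az": 0, "gripper": 1},
    {"dx": -0.137, "dy": -0.12, "dz": 0, "ax": 0, "ay": 0, "az": 0, "gripper": 1},
    {"dx": -0.137, "dy": -0.12, "dz": 0, "ax": 0, "ay": 0, "az": 0, "gripper": 1},
    {"dx": 0, "dy": -0.15, "dz": 0, "ax": 0, "ay": 0, "az": 0, "gripper": 1},
    {"dx": 0, "dy": -0.15, "dz": 0, "ax": 0, "ay": 0, "az": 0, "gripper": 1},
    {"dx": 0, "dy": -0.15, "dz": 0, "ax": 0, "ay": 0, "az": 0, "gripper": 1},
    {"dx": 0, "dy": -0.15, "dz": 0, "ax": 0, "ay": 0, "az": 0, "gripper": 1},
    {"dx": 0, "dy": -0.15, "dz": 0, "ax": 0, "ay": 0, "az": 0, "gripper": 1},
    {"dx": 0, "dy": -0.15, "dz": 0, "ax": 0, "ay": 0, "az": 0, "gripper": 1},
    {"dx": 0, "dy": -0.15, "dz": 0, "ax": 0, "ay": 0, "az": 0, "gripper": 1},
    {"dx": 0, "dy": -0.15, "dz": 0, "ax": 0, "ay": 0, "az": 0, "gripper": 1},
    {"dx": 0, "dy": -0.15, "dz": 0, "ax": 0, "ay": 0, "az": 0, "gripper": 1},
    {"dx": 0, "dy": -0.15, "dz": 0, "ax": 0, "ay": 0, "az": 0, "gripper": 1},
    {"dx": 0, "dy": 0, "dz": 0, "ax": 0, "ay": 0, "az": 0, "gripper": 1}
  ]
}}

```text
clock: 2.72
eef_pos: [473.6, -170.9, 253.1]
tool_rot: [-3.14, -0.001, 3.014]
force: [0.5, 1.2, 0.5]
width: 85.1
gripper_force: 0.0
```

```bash
python3 - <<'E'
from h import *
from scipy.spatial.transform import Rotation as R
s=ctrl.read_state();d=grab("wrist")
T=np.eye(4);T[:3,:3]=R.from_euler("xyz",s["tool_rot"]).as_matrix();T[:3,3]=s["eef_pos"]
X=pts(d,T@d["T_tool_cam"]);save("w1.png",d["color"])
near=(np.hypot(X[...,0]-475,X[...,1]+169)<80)&(d["range_z"]>0)
for lo,hi in((164,178),(3,12)):
    k=near&(X[...,2]>lo)&(X[...,2]<hi);k=cv2.morphologyEx(k.astype(np.uint8),cv2.MORPH_OPEN,np.ones((3,3)))>0
    print(lo,k.sum(),X[k].mean(0).round(1) if k.any() else 0,cv2.minAreaRect(X[k][:,:2].astype(np.float32)) if k.any() else 0)
print(s["eef_pos"],s["tool_rot"])
E
```

```text
164 605 [ 476.6 -169.3  170.5] ((477.5711669921875, -169.445556640625), (17.963041305541992, 18.32463264465332), 83.09335327148438)
3 1405 [ 478.3 -169.     5.9] ((482.3125305175781, -169.70806884765625), (90.08374786376953, 57.393882751464844), 83.95067596435547)
[ 473.62316817 -170.94909031  253.05236654] [-3.13953792e+00 -6.65999387e-04  3.01440666e+00]
```

View pics/w1.png

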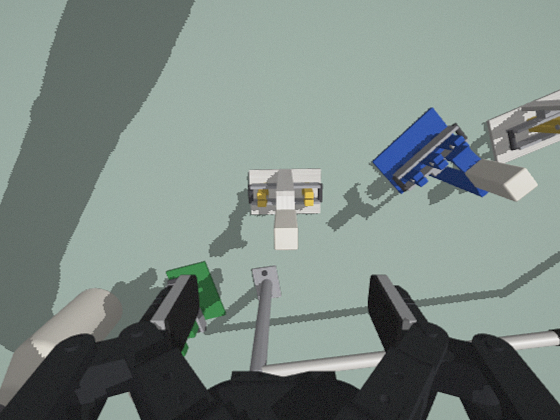

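The wrist view shows the target block at (286,238) between the fingers, with the blue look-alike well clear at (490,170). The block measures (476,−169.4), yaw −6.5°. I'll descend and grip.

Emit:
{"method": "step_arm", "body": {
  "plan": [
    {"dx": -0.009, "dy": 0.006, "dz": 0.08, "ax": 0, "ay": 0, "az": -0.008, "gripper": 1},
    {"dx": 0, "dy": 0, "dz": 0.08, "ax": 0, "ay": 0, "az": 0, "gripper": 1},
    {"dx": 0, "dy": 0, "dz": 0.08, "ax": 0, "ay": 0, "az": 0, "gripper": 1},
    {"dx": 0, "dy": 0, "dz": 0.08, "ax": 0, "ay": 0, "az": 0, "gripper": 1},
    {"dx": 0, "dy": 0, "dz": 0, "ax": 0, "ay": 0, "az": 0, "gripper": 1},
    {"dx": 0, "dy": 0, "dz": 0, "ax": 0, "ay": 0, "az": 0, "gripper": 0},
    {"dx": 0, "dy": 0, "dz": 0, "ax": 0, "ay": 0, "az": 0, "gripper": 0},
    {"dx": 0, "dy": 0, "dz": 0, "ax": 0, "ay": 0, "az": 0, "gripper": 0},
    {"dx": 0, "dy": 0, "dz": 0, "ax": 0, "ay": 0, "az": 0, "gripper": 0},
    {"dx": 0, "dy": 0, "dz": 0, "ax": 0, "ay": 0, "az": 0, "gripper": 0},
    {"dx": 0, "dy": 0, "dz": 0, "ax": 0, "ay": 0, "az": 0, "gripper": 0}
  ]
}}

```text
clock: 4.15
eef_pos: [477.6, -165.2, 157.2]
tool_rot: [3.141, -0.0, 3.034]
force: [-0.2, -0.5, -0.5]
width: 17.1
gripper_force: 60.9
```

Emit:
{"method": "step_arm", "body": {
  "plan": [
    {"dx": 0, "dy": 0, "dz": -0.03, "ax": 0, "ay": 0, "az": 0, "gripper": 0},
    {"dx": 0, "dy": 0, "dz": -0.07, "ax": 0, "ay": 0, "az": 0, "gripper": 0},
    {"dx": 0, "dy": 0, "dz": -0.07, "ax": 0, "ay": 0, "az": 0, "gripper": 0},
    {"dx": 0, "dy": 0, "dz": -0.07, "ax": 0, "ay": 0, "az": 0, "gripper": 0},
    {"dx": 0, "dy": 0.03, "dz": -0.013, "ax": 0, "ay": 0, "az": -0.043, "gripper": 0},
    {"dx": 0, "dy": 0.03, "dz": 0, "ax": 0, "ay": 0, "az": -0.043, "gripper": 0},
    {"dx": 0, "dy": 0.057, "dz": 0, "ax": 0, "ay": 0, "az": 0, "gripper": 0},
    {"dx": -0.08, "dy": 0, "dz": 0, "ax": 0, "ay": 0, "az": 0, "gripper": 0},
    {"dx": -0.08, "dy": 0, "dz": 0, "ax": 0, "ay": 0, "az": 0, "gripper": 0},
    {"dx": -0.08, "dy": 0, "dz": 0, "ax": 0, "ay": 0, "az": 0, "gripper": 0},
    {"dx": 0, "dy": 0, "dz": 0, "ax": 0, "ay": 0, "az": 0, "gripper": 0},
    {"dx": 0, "dy": 0, "dz": 0, "ax": 0, "ay": 0, "az": 0, "gripper": 0}
  ]
}}

```text
clock: 5.65
eef_pos: [549.2, -127.3, 232.3]
tool_rot: [3.141, -0.003, -3.113]
force: [-0.6, -0.6, -1.5]
width: 17.2
gripper_force: 60.6
```

```bash
python3 - <<'E'
from h import *
s=ctrl.read_state();d=grab("side");X=pts(d)
save("s2.png",d["color"]);print(s["eef_pos"],s["tool_rot"],s["width"])
e=s["eef_pos"]
for n in("side","top"):
    if n=="top": d=grab(n);X=pts(d)
    k=(abs(X[...,1]-e[1])<60)&(abs(X[...,0]-e[0])<40)&(X[...,2]>50)&(X[...,2]<95)&(d["range_z"]>0)
    k=cv2.morphologyEx(k.astype(np.uint8),cv2.MORPH_OPEN,np.ones((3,3)))>0
    if k.any():print(n,k.sum(),X[k].min(0),X[k].max(0),cv2.minAreaRect(X[k][:,:2].astype(np.float32)))
E
```

```text
[ 549.18708879 -127.31229089  232.30287396] [ 3.14090626e+00 -2.96325484e-03 -3.11320470e+00] 17.227918506463553
side 580 [ 520.6904461  -174.87920697   74.06509354] [580.71722609 -82.29455218  94.76185664] ((551.7946166992188, -128.708251953125), (60.016258239746094, 91.58235168457031), 1.883535623550415)
```

View pics/s2.png

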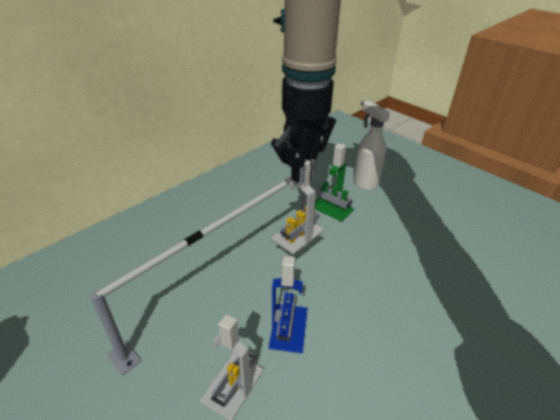

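The side view shows the three-peg hanger in the gripper at (300,230), level and in front of the rail, with its foot at z≈74. Its origin is about 58 mm short of the rail. I'll advance, then lower.

Emit:
{"method": "step_arm", "body": {
  "plan": [
    {"dx": -0.05, "dy": 0, "dz": 0, "ax": 0, "ay": 0, "az": 0, "gripper": 0},
    {"dx": -0.05, "dy": 0, "dz": 0, "ax": 0, "ay": 0, "az": 0, "gripper": 0},
    {"dx": -0.05, "dy": 0, "dz": 0, "ax": 0, "ay": 0, "az": 0, "gripper": 0},
    {"dx": -0.043, "dy": 0, "dz": 0, "ax": 0, "ay": 0, "az": 0, "gripper": 0},
    {"dx": 0, "dy": 0, "dz": 0, "ax": 0, "ay": 0, "az": 0, "gripper": 0},
    {"dx": 0, "dy": 0, "dz": 0, "ax": 0, "ay": 0, "az": 0, "gripper": 0}
  ]
}}

```text
clock: 6.5
eef_pos: [607.6, -126.6, 233.0]
tool_rot: [3.141, -0.001, -3.114]
force: [-1.1, -0.5, -1.6]
width: 16.8
gripper_force: 60.6
```

```bash
python3 - <<'E'
from h import *
d=grab("side");X=pts(d);s=ctrl.read_state()
e=s["eef_pos"]
print(e,s["force"])
k=(abs(X[...,1]-e[1])<60)&(abs(X[...,0]-e[0])<45)&(X[...,2]>50)&(X[...,2]<95)&(d["range_z"]>0)
k=cv2.morphologyEx(k.astype(np.uint8),cv2.MORPH_OPEN,np.ones((3,3)))>0
print(k.sum(),X[k].min(0),X[k].max(0),cv2.minAreaRect(X[k][:,:2].astype(np.float32)))
save("s3.png",cv2.resize(d["color"][120:270,220:400],None,fx=4,fy=4,interpolation=cv2.INTER_CUBIC))
E
```

```text
[ 607.62739252 -126.71331886  233.08017508] [ 0.11243289  0.00464769 -2.13146306]
530 [ 579.07378414 -173.04091088   74.81834525] [638.38288837 -81.7807211   94.56153522] ((608.9487915039062, -127.40144348144531), (59.36932373046875, 90.96641540527344), 0.3816792070865631)
```

View pics/s3.png

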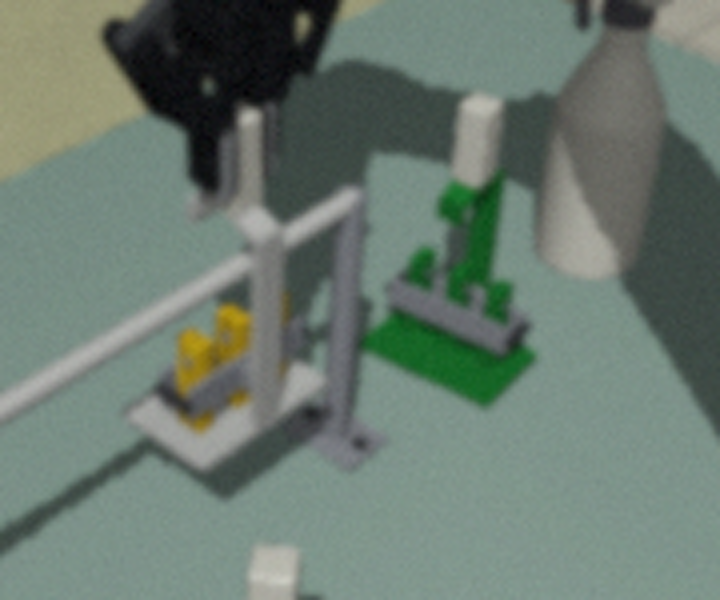

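The rail at (250,260) passes between the shank (265,300) and the lip (205,205), above the pegs. Now lowering.

Emit:
{"method": "step_arm", "body": {
  "plan": [
    {"dx": 0, "dy": 0, "dz": 0.03, "ax": 0, "ay": 0, "az": 0, "gripper": 0},
    {"dx": 0, "dy": 0, "dz": 0.03, "ax": 0, "ay": 0, "az": 0, "gripper": 0},
    {"dx": 0, "dy": 0, "dz": 0.03, "ax": 0, "ay": 0, "az": 0, "gripper": 0},
    {"dx": 0, "dy": 0, "dz": 0.01, "ax": 0, "ay": 0, "az": 0, "gripper": 0},
    {"dx": 0, "dy": 0, "dz": 0, "ax": 0, "ay": 0, "az": 0, "gripper": 0},
    {"dx": 0, "dy": 0, "dz": 0, "ax": 0, "ay": 0, "az": 0, "gripper": 0}
  ]
}}

```text
clock: 7.3
eef_pos: [608.7, -126.6, 203.5]
tool_rot: [-3.141, 0.001, -3.114]
force: [0.8, 0.2, -0.9]
width: 17.3
gripper_force: 60.6
```

Emit:
{"method": "step_arm", "body": {
  "plan": [
    {"dx": 0, "dy": 0, "dz": 0.004, "ax": 0, "ay": 0, "az": 0, "gripper": 0},
    {"dx": 0, "dy": 0, "dz": 0.003, "ax": 0, "ay": 0, "az": 0, "gripper": 0},
    {"dx": 0, "dy": 0, "dz": 0.003, "ax": 0, "ay": 0, "az": 0, "gripper": 0},
    {"dx": 0, "dy": 0, "dz": 0, "ax": 0, "ay": 0, "az": 0, "gripper": 0}
  ]
}}

```text
clock: 7.8
eef_pos: [609.0, -126.6, 201.0]
tool_rot: [-3.141, 0.001, -3.114]
force: [-0.6, -0.1, 4.7]
width: 17.3
gripper_force: 61.5
```

Emit:
{"method": "step_arm", "body": {
  "plan": [
    {"dx": 0, "dy": 0.02, "dz": 0, "ax": 0, "ay": 0, "az": 0, "gripper": 0},
    {"dx": 0, "dy": 0.04, "dz": 0, "ax": 0, "ay": 0, "az": 0, "gripper": 0},
    {"dx": 0, "dy": 0.04, "dz": 0, "ax": 0, "ay": 0, "az": 0, "gripper": 0},
    {"dx": 0, "dy": 0.04, "dz": 0, "ax": 0, "ay": 0, "az": 0, "gripper": 0},
    {"dx": 0, "dy": 0.04, "dz": 0, "ax": 0, "ay": 0, "az": 0, "gripper": 0},
    {"dx": 0, "dy": 0, "dz": 0, "ax": 0, "ay": 0, "az": 0, "gripper": 0}
  ]
}}

```text
clock: 8.55
eef_pos: [607.6, -70.7, 200.8]
tool_rot: [3.141, 0.002, -3.112]
force: [0.6, -1.9, 6.6]
width: 16.9
gripper_force: 61.8
```

Emit:
{"method": "step_arm", "body": {
  "plan": [
    {"dx": 0, "dy": 0.04, "dz": 0, "ax": 0, "ay": 0, "az": 0, "gripper": 0},
    {"dx": 0, "dy": 0.04, "dz": 0, "ax": 0, "ay": 0, "az": 0, "gripper": 0},
    {"dx": 0, "dy": 0.04, "dz": 0, "ax": 0, "ay": 0, "az": 0, "gripper": 0},
    {"dx": 0, "dy": 0.04, "dz": 0, "ax": 0, "ay": 0, "az": 0, "gripper": 0},
    {"dx": 0, "dy": 0.04, "dz": 0, "ax": 0, "ay": 0, "az": 0, "gripper": 0},
    {"dx": 0, "dy": 0.04, "dz": 0, "ax": 0, "ay": 0, "az": 0, "gripper": 0},
    {"dx": 0, "dy": 0.04, "dz": 0, "ax": 0, "ay": 0, "az": 0, "gripper": 0},
    {"dx": 0, "dy": 0.04, "dz": 0, "ax": 0, "ay": 0, "az": 0, "gripper": 0},
    {"dx": 0, "dy": 0.04, "dz": 0, "ax": 0, "ay": 0, "az": 0, "gripper": 0},
    {"dx": 0, "dy": 0.04, "dz": 0, "ax": 0, "ay": 0, "az": 0, "gripper": 0},
    {"dx": 0, "dy": 0.03, "dz": 0, "ax": 0, "ay": 0, "az": 0, "gripper": 0},
    {"dx": 0, "dy": 0, "dz": 0, "ax": 0, "ay": 0, "az": 0, "gripper": 0},
    {"dx": 0, "dy": 0, "dz": 0, "ax": 0, "ay": 0, "az": 0, "gripper": 0}
  ]
}}

```text
clock: 10.18
eef_pos: [604.1, 57.7, 200.9]
tool_rot: [3.141, 0.002, -3.113]
force: [1.4, -1.0, 4.8]
width: 17.3
gripper_force: 61.6
```

```bash
python3 - <<'E'
from h import *
import pickle
d=grab("side");X=pts(d);s=ctrl.read_state();e=s["eef_pos"];print(e,s["force"])
k=(abs(X[...,1]-e[1])<70)&(abs(X[...,0]-e[0])<50)&(X[...,2]>35)&(X[...,2]<60)&(d["range_z"]>0)
k=cv2.morphologyEx(k.astype(np.uint8),cv2.MORPH_OPEN,np.ones((3,3)))>0
print("foot",k.sum(),X[k].min(0),X[k].max(0),cv2.minAreaRect(X[k][:,:2].astype(np.float32)))
# sleeve in first side picture: ray to z=160
a,b=pickle.load(open("v.pkl","rb"))
c=a["color"].astype(int);m=np.zeros(c.shape[:2],bool);m[225:250,180:210]=c[225:250,180:210].max(-1)<60
v,u=np.nonzero(m);r=a["T"][:3,:3]@[(u.mean()-a["cx"])/a["fx"],(v.mean()-a["cy"])/a["fy"],1];o=a["T"][:3,3]
print("sleeve side",m.sum(),u.mean(),v.mean(),o+r*(163-o[2])/r[2],pts(a)[m].mean(0))
save("s4.png",cv2.resize(d["color"][150:300,110:290],None,fx=4,fy=4,interpolation=cv2.INTER_CUBIC))
E
```

```text
[604.13501614  57.71770031 200.85344132] [ 0.82915691 -2.80320647  4.99994857]
foot 669 [576.7228279    9.86994405  43.92209963] [635.42797983 101.72228136  59.9634362 ] ((606.3799438476562, 55.78227615356445), (58.7314453125, 91.45890045166016), 0.4767785966396332)
sleeve side 116 193.81896551724137 237.51724137931035 [599.53793369  64.34692466 163.        ] [598.21950085  65.01088966 164.38209259]
```

View pics/s4.png

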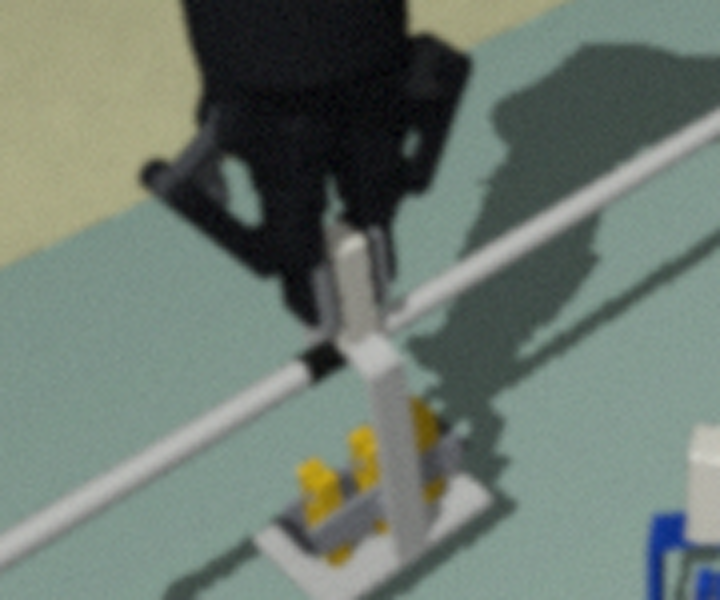

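The hook is on the rail just short of the black sleeve at (322,360 in the crop). Both cameras put it about 8.7 mm short.

Emit:
{"method": "step_arm", "body": {
  "plan": [
    {"dx": 0, "dy": 0.015, "dz": 0, "ax": 0, "ay": 0, "az": 0, "gripper": 0},
    {"dx": 0, "dy": 0.014, "dz": 0, "ax": 0, "ay": 0, "az": 0, "gripper": 0},
    {"dx": 0, "dy": 0, "dz": 0, "ax": 0, "ay": 0, "az": 0, "gripper": 0},
    {"dx": 0, "dy": 0, "dz": 0, "ax": 0, "ay": 0, "az": 0, "gripper": 0}
  ]
}}

```text
clock: 10.72
eef_pos: [603.9, 65.0, 200.9]
tool_rot: [-3.141, 0.002, -3.114]
force: [1.7, -4.1, 6.6]
width: 17.4
gripper_force: 61.7
```

```bash
python3 - <<'E'
from h import *
d=grab("side");X=pts(d);s=ctrl.read_state();e=s["eef_pos"];print(e,s["force"])
k=(abs(X[...,1]-e[1])<70)&(abs(X[...,0]-e[0])<50)&(X[...,2]>35)&(X[...,2]<60)&(d["range_z"]>0)
k=cv2.morphologyEx(k.astype(np.uint8),cv2.MORPH_OPEN,np.ones((3,3)))>0
print("foot",k.sum(),X[k].min(0),X[k].max(0))
E
```

```text
[603.90281143  65.01348179 200.84905045] [ 2.03046481 -4.43821649  5.63293783]
foot 690 [576.73527878  17.15645984  42.27017611] [635.34783905 108.49579688  59.82989174]
```

Emit:
{"method": "step_arm", "body": {
  "plan": [
    {"dx": 0, "dy": 0.006, "dz": 0, "ax": 0, "ay": 0, "az": 0, "gripper": 0},
    {"dx": 0, "dy": 0, "dz": 0, "ax": 0, "ay": 0, "az": 0, "gripper": 0},
    {"dx": 0, "dy": 0, "dz": 0, "ax": 0, "ay": 0, "az": 0, "gripper": 0.2},
    {"dx": 0, "dy": 0, "dz": 0, "ax": 0, "ay": 0, "az": 0, "gripper": 0.4},
    {"dx": 0, "dy": 0, "dz": 0, "ax": 0, "ay": 0, "az": 0, "gripper": 0.7},
    {"dx": 0, "dy": 0, "dz": 0, "ax": 0, "ay": 0, "az": 0, "gripper": 0.7},
    {"dx": 0, "dy": 0, "dz": 0, "ax": 0, "ay": 0, "az": 0, "gripper": 0.7},
    {"dx": 0, "dy": 0, "dz": -0.03, "ax": 0, "ay": 0, "az": 0, "gripper": 0.7},
    {"dx": 0, "dy": 0, "dz": -0.08, "ax": 0, "ay": 0, "az": 0, "gripper": 0.7},
    {"dx": 0, "dy": 0, "dz": -0.1, "ax": 0, "ay": 0, "az": 0, "gripper": 0.7},
    {"dx": 0, "dy": 0, "dz": -0.1, "ax": 0, "ay": 0, "az": 0, "gripper": 0.7},
    {"dx": 0.1, "dy": 0, "dz": -0.1, "ax": 0, "ay": 0, "az": 0, "gripper": 0.7},
    {"dx": 0.12, "dy": 0, "dz": 0, "ax": 0, "ay": 0, "az": 0, "gripper": 0.7},
    {"dx": 0.12, "dy": 0, "dz": 0, "ax": 0, "ay": 0, "az": 0, "gripper": 0.7},
    {"dx": 0, "dy": 0, "dz": 0, "ax": 0, "ay": 0, "az": 0, "gripper": 0.7},
    {"dx": 0, "dy": 0, "dz": 0, "ax": 0, "ay": 0, "az": 0, "gripper": 0.7},
    {"dx": 0, "dy": 0, "dz": 0, "ax": 0, "ay": 0, "az": 0, "gripper": 0.7},
    {"dx": 0, "dy": 0, "dz": 0, "ax": 0, "ay": 0, "az": 0, "gripper": 0.7}
  ]
}}

```text
clock: 13.02
eef_pos: [501.7, 64.0, 323.0]
tool_rot: [3.142, -0.0, -3.114]
force: [0.7, 0.0, -0.8]
width: 59.9
gripper_force: 0.0
```

```bash
python3 - <<'E'
from h import *
d=grab("side");X=pts(d);s=ctrl.read_state();print(s["eef_pos"],s["force"])
k=(abs(X[...,1]-65)<70)&(abs(X[...,0]-604)<60)&(X[...,2]>30)&(X[...,2]<60)&(d["range_z"]>0)
k=cv2.morphologyEx(k.astype(np.uint8),cv2.MORPH_OPEN,np.ones((3,3)))>0
print("foot",k.sum(),X[k].min(0),X[k].max(0))
k=(abs(X[...,1]-65)<25)&(abs(X[...,0]-604)<40)&(X[...,2]>178)&(X[...,2]<222)&(d["range_z"]>0)
print("block",k.sum(),X[k].mean(0),X[k].min(0),X[k].max(0))
save("s5.png",cv2.resize(d["color"][150:300,110:290],None,fx=4,fy=4,interpolation=cv2.INTER_CUBIC))
E
```

```text
[501.58215842  64.00548082 322.93285228] [ 0.25127095  0.08035408 -0.39529726]
foot 656 [579.8364242   20.83262287  42.29173354] [636.77443521 111.92960698  59.86622925]
block 362 [596.30668454  68.10622913 201.23470148] [590.46511572  56.43099499 178.36796461] [610.2611586   75.32864026 216.52288949]
```

View pics/s5.png

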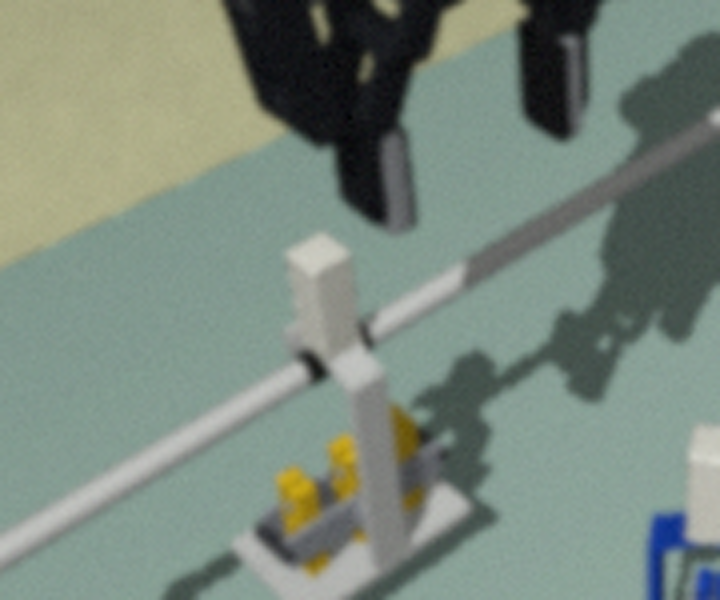

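It hangs free on the rail, with black sleeve showing on both sides of the hook at (318,365) and (365,332). It is centred to within about 1–2 mm.

```bash
python3 -c "
from cell import ctrl
print(ctrl.finish_job())"
```

```text
the job is handed in; nothing more can be done
None
```

The three-peg hanger now hangs on the rail, its hook centred on the sleeve to within about 1–2 mm; it was hooked on at the far end and slid there without lifting, the single-peg hanger was never touched, and I handed the job in at about 13 s.

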